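Find the hidden trench with the sounding rod and mark it

ROBOT

A 6-joint arm with a two-finger parallel gripper is mounted at the origin on the work surface. World frame = base frame: x ahead of the robot, y to its left, z up, the work surface at z = 0. Lengths are in m, angles in rad, forces in N, time in s.
With the tool pointing down it reaches from about 0.3 to 0.875 m from the base axis. Payload 6.4 kg.
Tool frame: the origin (TCP) lies at the very end of the fingers, on their centre line; the grasp point (between the pads) lies env.tcp_to_grasp behind it (env.tcp_to_grasp is the distance from the TCP to the grasp point, in m); z points along the fingers, y is the line along which they close (so a half turn about z gives the same grasp; the last joint's range is limited). The gripper opens to 85 mm and grips with 20 to 120 N. Pads are 22 mm wide; open, the fingers measure 114 mm over their backs; the gripper's body (76 mm by 85 mm) begins 54 mm behind the grasp point. The pads swing forward as they close: fully open they stand 13 mm farther back than shut.
Start: joints at [1.073, 0.181, 1.607, -0, 1.354, -0.206], TCP at [0.165, 0.551, 0.231] pointing down, gripper open.
Joint ranges: [-2.99, 2.99], [-0.89, 2.07], [0.3, 2.58], [-1.14, 4.28], [0, 2.63], [-3.12, 3.12]. Speed limits (rad/s): [2.57, 2.57, 3.01, 3.14, 3.14, 3.14].

INTERFACE

Orientations are given as a unit quaternion [w, x, y, z].
In Python, from bench import env, eyes gives the robot as it stands.
- The arm moves only by the shell command python3 -m crank 'ROWS'. ROWS is JSON, a list of rows, each a list of 7 numbers: the shift along the tool's x, y, z each as a share of 40 cm, from -1 to 1, then the turn, a rotation vector about the tool's x, y, z each as a share of pi rad, from -1 to 1, then the closure, from -1 (fully open) to 1 (shut). A call has 1 to 20 rows; each row is the pose to reach, as a shift and turn from the pose commanded when the call began, along the tool's axes at that moment, turning the shorter way round; what a row does not reach only later rows make up. A row lasts 1/12 s, in which the tool goes at most 41.7 mm and 7.16 degrees, less where a joint would pass 70% of its speed; a pose out of reach is approached as far as the arm can. A call with a number of a shift or a turn outside -1 to 1 is refused whole. A call with a gripper value outside its range is refused whole. The fingers move at their own pace and stop on an object; the grip force is fixed at half the most. Time passes only in rows, so rows that repeat a pose let the fingers close. It gives the time, the measured TCP pose, the force, the opening and the grip force at its end, in the units of the state.
- env.state(): the state, without advancing time (a new reading comes with each control period).
- eyes.get_image(name): name is "scene" or "top" or "wrist"; returns a dict with "frame" (420x560x3 uint8, red, green, blue), "fx", "fy", "cx", "cy" (pixels), "R" (3x3) and "t" (3): a world point X has camera coordinates R X + t. Camera axes: x right, y down, z forward; pixel columns grow to the right and rows downward; lengths in m; the calibration is good to about 2 mm. The wrist camera is an equidistant fisheye: a pixel r from the principal point sees the ray r / f radians off the axis. A picture is of the moment at which its call begins. There is no depth.
- env.hand_in(): hands the job in; it is judged then, once.
The state is a dict: "t": time; "qpos": joint angles; "joint_velocities": joint speeds; "joint_efforts": joint torques, N m; "tcp_pos": TCP position; "eef_rot": TCP orientation; "wrist_force": force on the tool from outside, world axes, zero at the start; "wrist_torque": the same for the moment, N m; "gripper_width": opening from 0.0 (shut) to 1.0 (fully open); "finger_force": force on a finger pad.
Only numpy, scipy, OpenCV 4.12 (cv2) and the standard library are available. Lean on these libraries where they do the work, as an engineer would, in place of code of your own. Each camera call takes 0.05 s, during which the arm holds its last target. There are 200 camera calls.

TASK

Take the red-handled sounding rod from the rack, put it through the slot of the blue-lidded sounding box at the green-dot end until it touches the hidden floor, and draw it gently along, tip kept on the floor, until it drops into the trench. Push it fully down, leave it standing there, then slide the red pointer along its rail until it points at the rod. Leave the other rods, marker pot, glue bottle and egg-carton car as they are.

Things in the scene. Friction and masses are not known exactly. Their poses are not given: they have to be found in the camera images.
- box: Sea-floor sounding box, fixed: plywood with blue lid, 160 (x) x 360 (y) x 100 high, lid edge 3 more all round. Origin: centre of its underside, z up. One slot in the lid, 14 wide, along box y, centred at x = +35, from y = -80 to +80; below it a closed channel of the same width and length with vertical walls. A steel rule lies beside the slot on its +x side.
- slot_start (a point): On the slot's centre line near its green-dot end, at the lid's top: box frame (35, 68, 100); the slot ends 12 farther on. The green dot is on the lid at y = +100. Axes as the box's. Start here, with the tip on the floor at box y over +55: the trench is never here.
- slot_middle (a point): Middle of the slot at the lid's top, box frame (35, 0, 100), axes as the box's. The hidden channel floor is flat, hard and rigid, 50 below this. It is cut right across by one square-edged trench, 14 wide along y, bottom 40 below the floor (10 above the bench). Its centre is anywhere from y = -48 to +48, is given in no reading, and must be felt for.
- rod: Sounding rod: straight round wood, diameter 10, with a red cylindrical handle, diameter 24, from 135 to 185 above the tip; about 60 g. Origin: centre of the flat tip; z along the rod to the handle. Starts upright in any one of the rack's holes, tip 20 above the bench. On the channel floor its handle spans 185 to 235 above the bench, fully down in the trench 145 to 195.
- rod_grip (a point): Middle of the red handle, on the rod's axis, 160 above the tip: the place to hold.
- rod_lid (a point): On the rod's axis, 90 above the tip: level with the lid's top when the rod is fully down in the trench. The pointer is set against this point. Let go in the trench, the rod stands by itself but may lean up to about 6 degrees along the slot.
- pointer (a joint): Place of the red pointer along its rail, m, growing towards box +y (the green-dot end); 0 = level with the slot's middle; limits +-0.095. It starts at the end away from the green dot (-0.095 to -0.078), slides with about 1 N of friction and stays where it is left.
- pointer_tip (a point): Tip of the pointer's flat arm, 11 above the lid, in box x 17 from the slot's centre line. Axes as the box's. It points straight across at the place on the slot with the same box y.
- pointer_tab (a point): Middle of the upright red tab that slides the pointer: 24 (box x) x 14 (box y) x 42 high, 118 to 160 above the bench (this point 143), at box x = -45, 80 from the slot. Its carriage below, 28 x 30, tops out at 118. Pinch it along box y and slide it.
- rack: Wooden rod rack, fixed: 170 (x) x 56 (y) x 70 high, origin at the centre of its underside. Three round holes of diameter 12 and 50 deep in a row along its x at -55, 0 and +55. It stands at the box's left or right end; the egg-carton car has the other side.
- rod_blue: Another group's rod, same size as the red one, blue handle, standing in the rack. Leave it there.
- rod_yellow: Another group's rod, same size, yellow handle, standing in the rack. Leave it there.
- marker_pot: Grey pot of marker pens, loose, diameter 80, 100 high, pens to about 150, leaning outwards over the rim to about 45 from its axis; stands close behind the box (its +x side). Origin: centre of its underside.
- glue: White glue bottle with an orange cap, loose, diameter 54, 150 high; stands between the robot and the box. Origin: centre of its underside.
- car: Model car made of a half-dozen egg carton on four wheels, loose, light: 158 (x) x 134 (y) x 96 high. Origin at bench height under its middle.

How it is judged:
On the way, in this order (a step that is already met when the one before it is completed fails the run):
1. the red rod's tip rests on the hidden floor at the green-dot end of the slot (z of rod in the frame of box between 0.045 and 0.054 m and y of rod in the frame of box between 0.055 and 0.082 m and x of rod in the frame of box between 0.025 and 0.045 m and contact force between rod and box above 0.3 N), for 0.1 s.
2. the rod's tip is at the bottom of the trench (z of rod in the frame of box below 0.016 m and y of rod in the frame of box between -0.056 and 0.056 m and x of rod in the frame of box between 0.025 and 0.045 m), for 0.2 s.
3. the rod stands free in the trench and the pointer points at it (z of rod in the frame of box below 0.016 m and contact force between rod and the fingers below 0.05 N and y of rod_lid in the frame of pointer_tip between -0.006 and 0.006 m), for 0.2 s.
At the end, for the whole second after the job is handed in: The red rod stands free and at rest, its tip under 16 mm above the box's underside (in the trench), leaning under 0.2 rad; the pointer tip, at rest, is within 6 mm along the slot of the rod at lid height; other rods, pot, glue and car within 20 mm of their starts (z of rod in the frame of box below 0.016 m and angle between rod's own z axis and vertical below 0.2 rad and x of rod in the frame of box between 0.025 and 0.045 m and y of rod_lid in the frame of pointer_tip between -0.006 and 0.006 m and linear speed of rod below 0.02 m/s and velocity of joint pointer between -0.005 and 0.005 m/s and distance of each of rod_blue, rod_yellow, marker_pot, glue, car from where it was at the start of the episode below 0.02 m); the robot touches nothing.
It fails at once if the rod's tip is raised more than 15 mm off the floor inside the slot between the start end and the far end (it must slide, not be lifted and re-inserted) (z of rod in the frame of box between 0.065 and 0.095 m and y of rod in the frame of box between -0.08 and 0.05 m and x of rod in the frame of box between 0.02 and 0.05 m).
It fails at once if the rod is forced against the box with more than 40 N (contact force between rod and box above 40 N).
It fails at once if another rod, the marker pot, the glue bottle or the car is moved by more than 20 mm or upset (distance of any of rod_blue, rod_yellow, marker_pot, glue, car from where it was at the start of the episode above 0.02 m or angle between any of marker_pot, glue's own z axis and vertical above 0.4 rad).
It also fails if it takes over 67 s, if anything falls off the work surface, if the arm or the gripper's body presses on something with over 40 N, if the wrist force passes 120 N, or if a joint passes its speed limit or range.

## Working session

There is one attempt and no reset: what is moved stays moved. The work goes in short steps, Python scripts to look and compute and a shell command to move; the robot and the scene stay as the last step left them, time stands still between calls to the robot, and variables do not carry over. Pictures are saved under pics/ and viewed, at most 10 in all, crops included, and the job is handed in when it is done.

```bash
mkdir -p pics; ls; python3 - <<'E'
from bench import env, eyes
import cv2, numpy as np
for n in ("top","scene"):
    d=eyes.get_image(n); cv2.imwrite(f"pics/{n}0.png",cv2.cvtColor(d["frame"],cv2.COLOR_RGB2BGR))
    print(n,d["fx"],d["cx"],d["cy"],np.round(d["R"],4).tolist(),np.round(d["t"],4).tolist())
s=env.state();print(s, env.tcp_to_grasp)
E
```

```text
pics
top 429.281234363522 283.19855645593185 204.17139794027867 [[0.0116, -0.9998, -0.0162], [-0.9955, -0.01, -0.094], [0.0939, 0.0172, -0.9954]] [0.009, 0.5751, 1.0409]
scene 472.42202714901487 284.78368840164717 208.06698511387535 [[0.7059, 0.7083, 0.0009], [0.5227, -0.5202, -0.6754], [-0.4779, 0.4773, -0.7374]] [-0.3832, -0.1953, 1.3886]
{'t': 0.1, 'qpos': array([ 1.07267895e+00,  1.81466779e-01,  1.60791890e+00, -3.15814644e-05,
        1.35383526e+00, -2.06322728e-01]), 'joint_velocities': array([ 0.00078485, -0.00162433, -0.00145344,  0.00080935,  0.00016554,
        0.00167689]), 'joint_efforts': array([ 1.55191660e-04, -4.45877481e+01, -3.52233660e+01, -2.97151673e-04,
        4.14921844e-03,  2.06965512e-05]), 'tcp_pos': array([0.16516521, 0.55023064, 0.23046898]), 'eef_rot': array([-2.66394126e-04,  1.45376856e-01,  9.89376019e-01, -7.69481903e-04]), 'wrist_force': array([-0.14043888, -0.08495429,  0.45303685]), 'wrist_torque': array([-0.00127357,  0.02607256,  0.00149846]), 'finger_force': 0.0, 'gripper_width': 0.9994348358365647} 0.0187
```

View pics/top0.png

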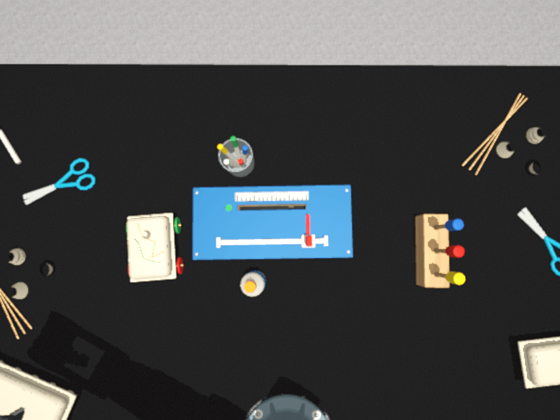

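View pics/scene0.png

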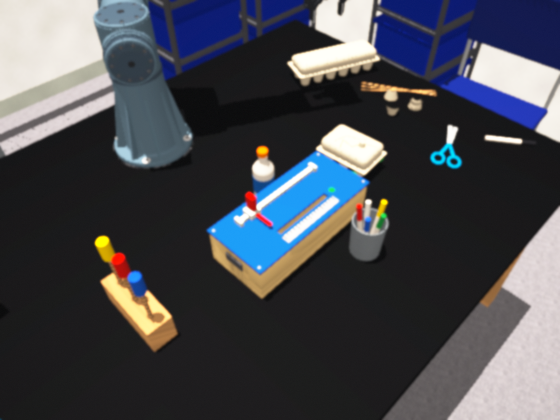

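The top view shows the lid spanning about (192,185)–(353,260), the slot from (240,208) to (306,207), the green dot at (229,208), and the pointer tab near (308,240). The rack is on the right, with the red rod in the middle (handle ~(458,251)), and the glue is at (252,285).

```bash
cat > h.py <<'E'
from bench import env, eyes
import cv2, numpy as np
from scipy.spatial.transform import Rotation as Rn
def cam(n):
    d=eyes.get_image(n); d["R"]=np.array(d["R"]);d["t"]=np.array(d["t"]); d["hsv"]=cv2.cvtColor(d["frame"],cv2.COLOR_RGB2HSV); return d
def ray(d,u,v,fish=False):
    a=np.array([(u-d["cx"])/d["fx"],(v-d["cy"])/d["fy"]])
    if fish:
        r=np.hypot(*a); c=np.r_[a*np.sin(r)/max(r,1e-9),np.cos(r)]
    else: c=np.r_[a,1]
    return -d["R"].T@d["t"], d["R"].T@c
def onz(d,u,v,z,fish=False):
    o,r=ray(d,u,v,fish); return o+r*(z-o[2])/r[2]
def proj(d,X):
    c=d["R"]@np.array(X)+d["t"]; return np.array([d["fx"]*c[0]/c[2]+d["cx"],d["fy"]*c[1]/c[2]+d["cy"]])
def blobs(m,amin=15):
    n,l,s,c=cv2.connectedComponentsWithStats(m.astype(np.uint8)); return [(s[i],c[i].round(1),l==i) for i in range(1,n) if s[i][4]>=amin]
def red(d): h=d["hsv"]; return ((h[...,0]<6)|(h[...,0]>174))&(h[...,1]>150)&(h[...,2]>70)
def rows(dw):
    "world displacement -> tool shares"
    s=env.state(); q=s["eef_rot"]; R=Rn.from_quat([q[1],q[2],q[3],q[0]]); return R.inv().apply(dw)/0.4
def Rt():
    q=env.state()["eef_rot"]; return Rn.from_quat([q[1],q[2],q[3],q[0]])
E
python3 - <<'E'
from h import *
d=cam("top");h=d["hsv"]
m=(abs(h[...,0].astype(int)-106)<12)&(h[...,1]>120)&(h[...,2]>60); m=cv2.morphologyEx(m.astype(np.uint8),cv2.MORPH_CLOSE,np.ones((25,25)))
b=[x for x in blobs(m) if x[0][4]>5000][0]
r=cv2.minAreaRect(np.argwhere(b[2])[:,::-1].astype(np.float32)); P=np.array([onz(d,*p,.1) for p in cv2.boxPoints(r)])
print(r,P.round(4).tolist(),"c",P.mean(0).round(4),[np.linalg.norm(P[i]-P[i-1]).round(4) for i in range(4)])
sl=(h[...,2]<60); sl[:, :]&=b[2]
for x in blobs(sl,20): print("dark",x[0],x[1],onz(d,*x[1],.1).round(4))
for x in blobs((abs(h[...,0].astype(int)-65)<18)&(h[...,1]>120)&(h[...,2]>60)): print("green",x[0],x[1],onz(d,*x[1],.1).round(4))
e=cam("scene")
for x in blobs(red(d)): print("redT",x[0],x[1],onz(d,*x[1],.18).round(4))
for x in blobs(red(e)): print("redS",x[0],x[1],onz(e,*x[1],.18).round(4))
hh=e["hsv"]
E
```

```text
((272.1780090332031, 234.8245391845703), (100.08858489990234, 161.1657257080078), 89.01223754882812) [[0.6082, 0.2304, 0.1], [0.6182, -0.145, 0.1], [0.3888, -0.1481, 0.1], [0.3778, 0.2191, 0.1]] c [0.4982 0.0391 0.1   ] [np.float64(0.2307), np.float64(0.3755), np.float64(0.2294), np.float64(0.3673)]
dark [245 260  21  17 252] [255.3 265.6] [0.4263 0.0762 0.1   ]
green [230 135   7  12  52] [233.5 140.2] [0.7183 0.1328 0.1   ]
green [225 205   7   6  33] [228.2 207.4] [0.5593 0.1415 0.1   ]
green [174 217   7  17  90] [176.8 224.8] [0.5177 0.2599 0.1   ]
redT [238 159   5   6  22] [240.2 161.2] [0.6526 0.1063 0.18  ]
redT [307 214   2  21  40] [307.5 224. ] [ 0.5189 -0.0394  0.18  ]
redT [306 236   6  10  47] [308.1 240.4] [ 0.4843 -0.0409  0.18  ]
redT [445 245  20  13 207] [455.4 250.8] [ 0.4661 -0.3494  0.18  ]
redT [176 257   8  18  94] [179.1 265.1] [0.4292 0.2308 0.18  ]
redS [244 191  12  19 155] [250.1 199.6] [ 0.5068 -0.0661  0.18  ]
redS [357 204   5  17  78] [359.  211.9] [0.6883 0.0675 0.18  ]
redS [256 213  15  13  47] [262.3 218.7] [ 0.5632 -0.0842  0.18  ]
redS [112 252  19  26 323] [120.8 264.6] [ 0.4615 -0.3457  0.18  ]
```

```bash
python3 - <<'E'
from h import *
d=cam("top");h=d["hsv"]
m=(abs(h[...,0].astype(int)-106)<12)&(h[...,1]>120)&(h[...,2]>60)
L=[];T=[];Rr=[]
for v in range(195,245):
    c=np.where(m[v,180:365])[0]+180; L.append((c.min()-.5,v)); Rr.append((c.max()+.5,v))
for u in range(200,345):
    c=np.where(m[175:270,u])[0]+175; T.append((u,c.min()-.5))
for n,p in (("L",L),("R",Rr),("T",T)):
    W=np.array([onz(d,a,b,.1)[:2] for a,b in p]); k=1 if n!="T" else 0
    c=np.polyfit(W[:,1-k],W[:,k],1); print(n,"coord%d = %.4f*other+%.4f"%(k,*c), W.mean(0).round(4), np.std(W[:,k]-np.polyval(c,W[:,1-k])).round(4))
# slot: dark pixels
s=(h[...,2]<45); s[:195]=0;s[225:]=0;s[:,:225]=0;s[:,320:]=0
for x in blobs(s,20): print("dark",x[0],x[1],onz(d,*x[1],.1).round(4))
print(h[200:216,275,2])
tri=lambda a,b:np.linalg.lstsq(np.vstack([np.hstack([np.eye(3),-np.c_[a[1],0*a[1]]]),np.hstack([np.eye(3),-np.c_[0*b[1],b[1]]])]),np.r_[a[0],b[0]],rcond=None)[0][:3]
e=cam("scene")
print("rod",tri(ray(d,455.4,250.8),ray(e,120.8,264.6)).round(4),"tab",tri(ray(d,308.1,240.4),ray(e,250.1,199.6)).round(4))
E
```

```text
L coord1 = 0.0318*other+0.2093 [0.5304 0.2261] 0.0
R coord1 = 0.0253*other+-0.1587 [ 0.5344 -0.1452] 0.0006
T coord0 = -0.0273*other+0.6141 [0.613  0.0407] 0.0008
[235 234 234 223 167 152  90  65  67 126 202 236 236 235 235 235]
rod [ 0.4662 -0.347   0.186 ] tab [ 0.4831 -0.0441  0.1461]
```

```bash
R='[-0.934,-0.633,-0.125,0,0,-0.1017,-1]'; python3 -m crank '[[-0.934,-0.633,-0.125,0,0,-0.1017,-1],[-0.934,-0.633,-0.125,0,0,-0.1017,-1],[-0.934,-0.633,-0.125,0,0,-0.1017,-1],[-0.934,-0.633,-0.125,0,0,-0.1017,-1],[-0.934,-0.633,-0.125,0,0,-0.1017,-1],[-0.934,-0.633,-0.125,0,0,-0.1017,-1],[-0.934,-0.633,-0.125,0,0,-0.1017,-1],[-0.934,-0.633,-0.125,0,0,-0.1017,-1],[-0.934,-0.633,-0.125,0,0,-0.1017,-1],[-0.934,-0.633,-0.125,0,0,-0.1017,-1],[-0.934,-0.633,-0.125,0,0,-0.1017,-1],[-0.934,-0.633,-0.125,0,0,-0.1017,-1],[-0.934,-0.633,-0.125,0,0,-0.1017,-1]]'
python3 -c "
from h import *
print(rows(np.array([.465,-.18,.30])-env.state()['tcp_pos']).round(3),rows(np.array([.465,-.348,.30])-env.state()['tcp_pos']).round(3))
print(Rt().as_matrix().round(3))"
```

```text
t: 1.38
tcp_pos: [0.4517, 0.1989, 0.2815]
eef_rot: [0.0, -0.012, 1.0, 0.0]
wrist_force: [0.7, 0.6, 0.1]
gripper_width: 1.001
finger_force: 0.0
[-0.012 -0.948 -0.046] [-0.002 -1.368 -0.046]
[[-1.    -0.023  0.   ]
 [-0.023  1.     0.   ]
 [-0.     0.    -1.   ]]
```

```bash
python3 -m crank '[[0,-1,-0.046,0,0,0,-1],[0,-1,-0.046,0,0,0,-1],[0,-1,-0.046,0,0,0,-1],[0,-1,-0.046,0,0,0,-1],[0,-1,-0.046,0,0,0,-1],[0,-1,-0.046,0,0,0,-1],[0,-1,-0.046,0,0,0,-1],[0,-1,-0.046,0,0,0,-1],[0,-1,-0.046,0,0,0,-1],[0,-1,-0.046,0,0,0,-1]]'
python3 -m crank '[[0,-0.368,0,0,0,0,-1],[0,-0.368,0,0,0,0,-1],[0,-0.368,0,0,0,0,-1],[0,-0.368,0,0,0,0,-1],[0,-0.368,0,0,0,0,-1],[0,-0.368,0,0,0,0,-1]]'
python3 -c "
from h import *
d=cam('wrist');cv2.imwrite('pics/w1.png',cv2.cvtColor(d['frame'],cv2.COLOR_RGB2BGR))
print(d['fx'],d['cx'],d['cy'],d['R'].round(3).tolist(),(-d['R'].T@d['t']).round(3))
for x in blobs(red(d)): print(x[0],x[1],onz(d,*x[1],.2,True).round(4))
"
```

```text
t: 2.22
tcp_pos: [0.4614, -0.201, 0.2997]
eef_rot: [0.0, -0.014, 1.0, -0.0]
wrist_force: [0.4, -0.0, -0.0]
gripper_width: 1.004
finger_force: 0.0
t: 2.72
tcp_pos: [0.4658, -0.3455, 0.2988]
eef_rot: [-0.0, -0.014, 1.0, 0.001]
wrist_force: [0.7, 0.1, -0.5]
gripper_width: 0.996
finger_force: 0.0
325.19226210127806 278.67131486516223 209.12123056074682 [[-0.029, 1.0, 0.002], [0.961, 0.027, 0.277], [0.277, 0.01, -0.961]] [ 0.396 -0.348  0.441]
[262 185  30  41 965] [276.4 205.5] [ 0.4629 -0.3473  0.2   ]
[512 205  27  26 489] [524.9 217.4] [ 0.4674 -0.1056  0.2   ]
[501 223  11  32 134] [506.  238.4] [ 0.4889 -0.1259  0.2   ]
[542 311  18  16 131] [550.9 318.5] [5.99e-01 4.00e-04 2.00e-01]
```

View pics/w1.png

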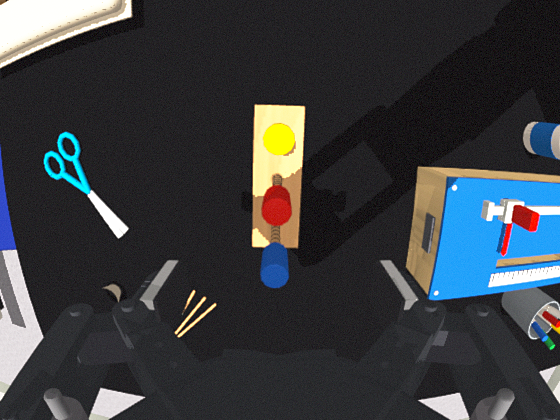

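The view shows the red handle at (276,205), midway between yellow (279,139) and blue (274,265). That matches the triangulated (0.466, -0.347), so I descend and grip.

```bash
python3 -m crank '[[0,0,0.1,0,0,0,-1],[0,0,0.2,0,0,0,-1],[0,0,0.28,0,0,0,-1],[0,0,0.33,0,0,0,-1],[0,0,0.345,0,0,0,-1],[0,0,0.345,0,0,0,-1],[0,0,0.345,0,0,0,-1],[0,0,0.345,0,0,0,1],[0,0,0.345,0,0,0,1],[0,0,0.345,0,0,0,1],[0,0,0.345,0,0,0,1],[0,0,0.345,0,0,0,1],[0,0,0.345,0,0,0,1],[0,0,0.345,0,0,0,1],[0,0,0.345,0,0,0,1],[0,0,0.345,0,0,0,1]]'
```

```text
t: 4.1
tcp_pos: [0.4658, -0.3467, 0.1624]
eef_rot: [0.0, -0.014, 1.0, -0.0]
wrist_force: [-1.0, -0.4, 4.6]
gripper_width: 0.263
finger_force: 58.7
```

```bash
python3 -m crank '[[0,0,-0.1,0,0,0,1],[0,0,-0.2,0,0,0,1],[0,0,-0.3,0,0,0,1],[0,0,-0.375,0,0,0,1],[0,0.1,-0.375,0,0,0,1],[0,0.2,-0.375,0,0,0,1],[0,0.3,-0.375,0,0,0,1],[0,0.4,-0.375,0,0,0,1],[-0.06,0.5,-0.375,0,0,0,1],[-0.12,0.6,-0.375,0,0,0,1],[-0.18,0.7,-0.375,0,0,0,1],[-0.22,0.8,-0.375,0,0,0,1],[-0.24,0.9,-0.375,0,0,0,1],[-0.24,1,-0.375,0,0,0,1],[-0.24,1,-0.375,0,0,0,1],[-0.24,1,-0.375,0,0,0,1]]'
python3 -c "
from h import *
s=env.state();print(s['tcp_pos'],s['wrist_force'],rows(np.array([.561,.1095,.271])-s['tcp_pos']).round(3))
print(Rt().as_matrix().round(4).tolist())"
```

```text
t: 5.43
tcp_pos: [0.5498, 0.0598, 0.3109]
eef_rot: [-0.001, -0.016, 1.0, 0.001]
wrist_force: [0.7, -0.3, -1.0]
gripper_width: 0.267
finger_force: 60.3
[0.54983548 0.0597672  0.31086512] [ 0.73456928 -0.30249108 -0.99281216] [-0.032  0.123  0.1  ]
[[-0.9995, -0.0327, -0.0016], [-0.0327, 0.9995, 0.0011], [0.0015, 0.0011, -1.0]]
```

```bash
python3 -m crank '[[-0.032,0.08,0,0,0,0,1],[-0.032,0.123,0.05,0,0,0,1],[-0.032,0.123,0.1,0,0,0,1],[-0.032,0.123,0.1,0,0,0,1],[-0.032,0.123,0.1,0,0,0,1],[-0.032,0.123,0.1,0,0,0,1]]'
python3 - <<'E'
from h import *
print(env.state()['tcp_pos'],Rt().as_matrix().round(4).tolist())
I=[]
for n,sc in (("wrist",1),("scene",3)):
    d=cam(n); np.savez(f"pics/{n}2.npz",**d)
    f=d["frame"]
    f=f[130:410,140:420] if n=="wrist" else f[150:290,230:370]
    I.append(cv2.resize(f,None,fx=400/f.shape[1],fy=400/f.shape[1],interpolation=cv2.INTER_CUBIC))
cv2.imwrite("pics/c2.png",cv2.cvtColor(np.hstack(I),cv2.COLOR_RGB2BGR))
E
```

```text
t: 5.93
tcp_pos: [0.5622, 0.1045, 0.2725]
eef_rot: [0.0, -0.013, 1.0, -0.0]
wrist_force: [0.1, -0.6, -1.0]
gripper_width: 0.265
finger_force: 60.3
[0.5622316  0.10451666 0.27245548] [[-0.9997, -0.0263, 0.0005], [-0.0263, 0.9997, -0.0004], [-0.0005, -0.0004, -1.0]]
```

View pics/c2.png

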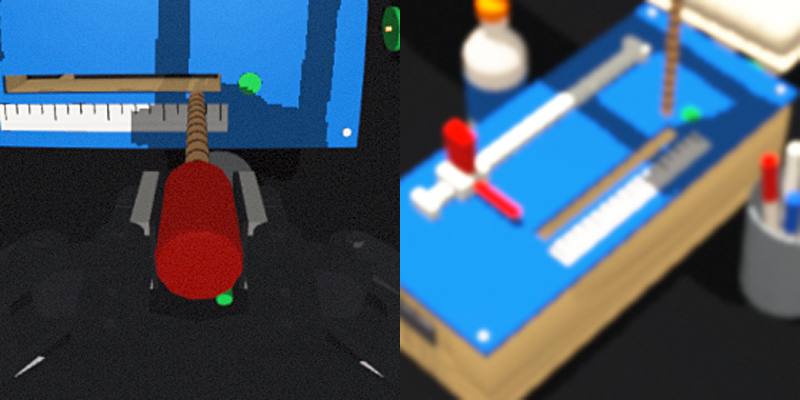

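Left (wrist crop): the slot runs along crop row ~84 and ends at (220,84), the green dot is at (250,83), and the rod tip is at (197,88), near the slot end. Right (scene): the tip hangs over the lid near the dot. Next I measure the tip against the slot.

```bash
python3 - <<'E'
from h import *
d=dict(np.load("pics/wrist2.npz"));h=d["hsv"].astype(int)
print(-d['R'].T@d['t'])
blue=(abs(h[...,0]-106)<14)&(h[...,1]>120)
U=[];D=[]
for u in list(range(150,262,4)):
    col=~blue[176:200,u]; i=np.where(col)[0]
    # first run
    j=i[0]; k=j
    while k+1<24 and col[k+1]: k+=1
    U.append(onz(d,u,176+j-.5,.1,True)); D.append(onz(d,u,176+k+.5,.1,True))
U=np.array(U);D=np.array(D); W=(D-U)[:,0]; print("width",W.round(4))
C=(U+D)/2; g=abs(W-.014)<.003; p=np.polyfit(C[g,1],C[g,0],1); print("line x=%.4f*y+%.4f"%tuple(p))
for v in (186,188,190): 
    r=np.where(blue[v,280:310])[0][0]+280; print("end",r,onz(d,r-.5,v,.1,True).round(4))
gr=(abs(h[...,0]-65)<18)&(h[...,1]>120)&(h[...,2]>60)
for x in blobs(gr): print("green",x[1],onz(d,*x[1],.1,True).round(4))
for z in (.128,.132): print("tip",onz(d,277.9,191.6,z,True).round(4))
e=dict(np.load("pics/scene2.npz"))
print("tip scene",onz(e,323.5,189.6,.131).round(4), "dot scene",onz(e,230+291/2.857,150+114/2.857,.1).round(4))
print(h[186:202,276].tolist())
f=d["frame"][170:215,250:310]; cv2.imwrite("pics/c3.png",cv2.cvtColor(cv2.resize(f,None,fx=12,fy=12,interpolation=cv2.INTER_NEAREST),cv2.COLOR_RGB2BGR))
E
```

```text
[0.49257752 0.10245429 0.41457192]
width [0.0129 0.0128 0.0128 0.0127 0.0127 0.0127 0.0126 0.0126 0.0126 0.0136
 0.0125 0.0114 0.0114 0.0114 0.0114 0.0113 0.0113 0.0123 0.0123 0.0123
 0.0123 0.0122 0.0122 0.0122 0.0122 0.0122 0.0122 0.0122]
line x=-0.0294*y+0.5644
end 294 [0.5595 0.1188 0.1   ]
end 295 [0.5615 0.1199 0.1   ]
end 295 [0.5635 0.12   0.1   ]
green [415.5 149.6] [0.5163 0.2433 0.1   ]
green [314.4 187.9] [0.5607 0.1397 0.1   ]
green [297.2 338.6] [0.7465 0.1318 0.1   ]
tip [0.5591 0.1035 0.128 ]
tip [0.5582 0.1035 0.132 ]
tip scene [0.5645 0.1022 0.131 ] dot scene [0.5598 0.1396 0.1   ]
[[18, 112, 161], [16, 115, 158], [18, 122, 149], [18, 119, 148], [18, 118, 149], [17, 110, 142], [19, 109, 145], [16, 134, 147], [15, 142, 147], [15, 137, 132], [15, 133, 109], [14, 135, 144], [16, 135, 113], [18, 140, 84], [15, 137, 110], [14, 128, 135]]
```

View pics/c3.png

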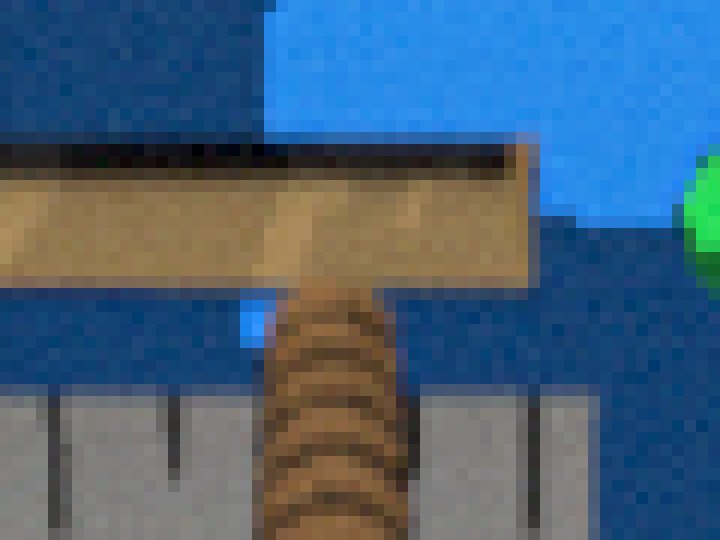

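```bash
python3 -c "
from h import *
print(env.state()['tcp_pos'])"
python3 -m crank '[[0.0035,0.0075,0,0,0,0,1],[0.0035,0.0075,0.03,0,0,0,1],[0.0035,0.0075,0.06,0,0,0,1],[0.0035,0.0075,0.06,0,0,0,1],[0.0035,0.0075,0.06,0,0,0,1]]'
python3 - <<'E'
from h import *
print(env.state()['tcp_pos'])
d=cam("wrist"); np.savez("pics/wrist3.npz",**d)
e=cam("scene"); np.savez("pics/scene3.npz",**e)
f=cv2.resize(d["frame"][170:215,250:310],(400,300),interpolation=cv2.INTER_NEAREST)
u,v=proj(e,(.561,.108,.1)).astype(int)
g=cv2.resize(e["frame"][v-20:v+10,u-20:u+20],(400,300),interpolation=cv2.INTER_NEAREST); print(u,v)
cv2.imwrite("pics/c4.png",cv2.cvtColor(np.hstack([f,g]),cv2.COLOR_RGB2BGR))
E
```

```text
[0.56267981 0.10472738 0.27326938]
t: 6.45
tcp_pos: [0.5593, 0.1087, 0.2459]
eef_rot: [-0.002, -0.014, 1.0, 0.0]
wrist_force: [-0.5, 0.1, -0.2]
gripper_width: 0.268
finger_force: 60.3
[0.55930074 0.1087279  0.24592088]
323 196
```

View pics/c4.png

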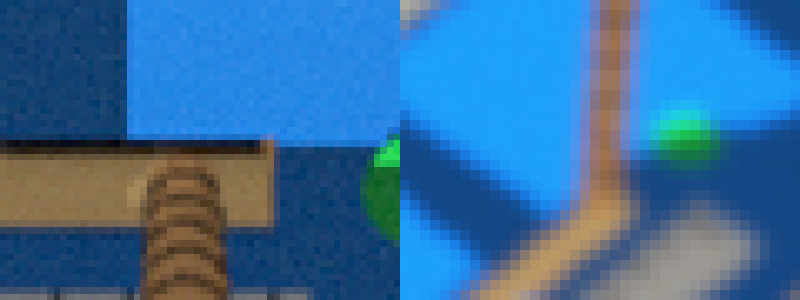

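Left: the rod's near rim is about 2–3 px inside the slot's near edge and the slot end is ~13 mm beyond. Right: the tip sits over the slot end. It is aligned, so I descend, slowing before the floor.

```bash
python3 -m crank '[[0,0,0.015,0,0,0,1],[0,0,0.03,0,0,0,1],[0,0,0.03,0,0,0,1]]'
python3 -m crank '[[0,0,0.025,0,0,0,1],[0,0,0.05,0,0,0,1],[0,0,0.075,0,0,0,1],[0,0,0.075,0,0,0,1],[0,0,0.075,0,0,0,1]]'
```

```text
t: 6.8
tcp_pos: [0.5596, 0.1088, 0.2342]
eef_rot: [-0.001, -0.014, 1.0, 0.0]
wrist_force: [0.8, -0.9, -0.9]
gripper_width: 0.266
finger_force: 60.3
t: 7.22
tcp_pos: [0.5596, 0.1088, 0.2043]
eef_rot: [-0.001, -0.014, 1.0, 0.0]
wrist_force: [0.2, -0.2, -0.4]
gripper_width: 0.264
finger_force: 60.3
```

```bash
python3 -m crank '[[0,0,0.0125,0,0,0,1],[0,0,0.025,0,0,0,1],[0,0,0.025,0,0,0,1],[0,0,0.025,0,0,0,1]]'
python3 -m crank '[[0,0,0.004,0,0,0,1],[0,0,0.004,0,0,0,1],[0,0,0.004,0,0,0,1]]'
```

```text
t: 7.55
tcp_pos: [0.5602, 0.1087, 0.1954]
eef_rot: [-0.0, -0.014, 1.0, -0.0]
wrist_force: [0.6, -0.6, 0.2]
gripper_width: 0.263
finger_force: 60.3
t: 7.8
tcp_pos: [0.5604, 0.1087, 0.1942]
eef_rot: [0.0, -0.014, 1.0, -0.0]
wrist_force: [-1.3, -0.7, -0.9]
gripper_width: 0.265
finger_force: 60.3
```

```bash
python3 -m crank '[[0,0,0.004,0,0,0,1],[0,0,0.004,0,0,0,1],[0,0,0.004,0,0,0,1]]'|grep -E "tcp|wrist"
python3 -m crank '[[0,0,0.003,0,0,0,1],[0,0,0.003,0,0,0,1],[0,0,0.003,0,0,0,1]]'|grep -E "tcp|wrist"
```

```text
tcp_pos: [0.5605, 0.1087, 0.1927]
wrist_force: [0.4, 0.7, -0.4]
tcp_pos: [0.5611, 0.1087, 0.1926]
wrist_force: [-1.1, -0.3, 5.6]
```

```bash
cat > chk.py <<'E'
from h import *
import sys
s=env.state(); f=s["wrist_force"]; p=s["tcp_pos"]; print(round(s["t"],2),p.round(4),f.round(1),flush=True)
sys.exit(int(f[2]<2 or f[2]>15 or abs(f[1])>8 or abs(f[0])>8 or p[2]<.1915))
E
c(){ python3 chk.py; }
python3 chk.py && python3 -m crank '[[0,-0.004,0,0,0,0,1],[0,-0.008,0,0,0,0,1],[0,-0.0125,0,0,0,0,1],[0,-0.0125,0,0,0,0,1]]' >/dev/null && python3 chk.py && python3 -m crank '[[0,-0.004,0,0,0,0,1],[0,-0.008,0,0,0,0,1],[0,-0.0125,0,0,0,0,1],[0,-0.0125,0,0,0,0,1]]' >/dev/null && python3 chk.py && python3 -m crank '[[0,-0.004,0,0,0,0,1],[0,-0.008,0,0,0,0,1],[0,-0.0125,0,0,0,0,1],[0,-0.0125,0,0,0,0,1]]' >/dev/null && python3 chk.py
```

```text
8.3 [0.5611 0.1087 0.1926] [-1.1 -0.3  5.6]
8.63 [0.5612 0.1046 0.1926] [-0.7  2.2  5. ]
8.97 [0.5614 0.0996 0.1926] [0.5 2.1 5. ]
9.3 [0.5616 0.0945 0.1926] [-0.6  2.9  4. ]
```

```bash

python3 -m crank '[[0,-0.004,0.0015,0,0,0,1],[0,-0.008,0.0015,0,0,0,1],[0,-0.0125,0.0015,0,0,0,1],[0,-0.0125,0.0015,0,0,0,1]]' >/dev/null && python3 chk.py && python3 -m crank '[[0,-0.004,0,0,0,0,1],[0,-0.008,0,0,0,0,1],[0,-0.0125,0,0,0,0,1],[0,-0.0125,0,0,0,0,1]]' >/dev/null && python3 chk.py && python3 -m crank '[[0,-0.004,0,0,0,0,1],[0,-0.008,0,0,0,0,1],[0,-0.0125,0,0,0,0,1],[0,-0.0125,0,0,0,0,1]]' >/dev/null && python3 chk.py && python3 -m crank '[[0,-0.004,0,0,0,0,1],[0,-0.008,0,0,0,0,1],[0,-0.0125,0,0,0,0,1],[0,-0.0125,0,0,0,0,1]]' >/dev/null && python3 chk.py && python3 -m crank '[[0,-0.004,0,0,0,0,1],[0,-0.008,0,0,0,0,1],[0,-0.0125,0,0,0,0,1],[0,-0.0125,0,0,0,0,1]]' >/dev/null && python3 chk.py
```

```text
9.63 [0.562  0.0901 0.1925] [-1.6  4.6  8.2]
9.97 [0.5621 0.0851 0.1926] [-0.7  5.1  7.2]
10.3 [0.5623 0.0801 0.1925] [-0.5  5.3  7.5]
10.63 [0.5624 0.0752 0.1925] [-0.5  5.3  7.7]
10.97 [0.5625 0.0702 0.1925] [-0.8  5.2  7.3]
```

```bash

python3 -m crank '[[0,-0.004,0,0,0,0,1],[0,-0.008,0,0,0,0,1],[0,-0.0125,0,0,0,0,1],[0,-0.0125,0,0,0,0,1]]' >/dev/null && python3 chk.py && python3 -m crank '[[0,-0.004,0,0,0,0,1],[0,-0.008,0,0,0,0,1],[0,-0.0125,0,0,0,0,1],[0,-0.0125,0,0,0,0,1]]' >/dev/null && python3 chk.py && python3 -m crank '[[0,-0.004,0,0,0,0,1],[0,-0.008,0,0,0,0,1],[0,-0.0125,0,0,0,0,1],[0,-0.0125,0,0,0,0,1]]' >/dev/null && python3 chk.py && python3 -m crank '[[0,-0.004,0,0,0,0,1],[0,-0.008,0,0,0,0,1],[0,-0.0125,0,0,0,0,1],[0,-0.0125,0,0,0,0,1]]' >/dev/null && python3 chk.py && python3 -m crank '[[0,-0.004,0,0,0,0,1],[0,-0.008,0,0,0,0,1],[0,-0.0125,0,0,0,0,1],[0,-0.0125,0,0,0,0,1]]' >/dev/null && python3 chk.py && python3 -m crank '[[0,-0.004,0,0,0,0,1],[0,-0.008,0,0,0,0,1],[0,-0.0125,0,0,0,0,1],[0,-0.0125,0,0,0,0,1]]' >/dev/null && python3 chk.py && python3 -m crank '[[0,-0.004,0,0,0,0,1],[0,-0.008,0,0,0,0,1],[0,-0.0125,0,0,0,0,1],[0,-0.0125,0,0,0,0,1]]' >/dev/null && python3 chk.py && python3 -m crank '[[0,-0.004,0,0,0,0,1],[0,-0.008,0,0,0,0,1],[0,-0.0125,0,0,0,0,1],[0,-0.0125,0,0,0,0,1]]' >/dev/null && python3 chk.py
```

```text
11.3 [0.5627 0.0652 0.1925] [-1.1  5.2  7.4]
11.63 [0.5628 0.0601 0.1926] [-1.   4.6  7.9]
11.97 [0.563  0.0552 0.1926] [-0.4  4.6  7.9]
12.3 [0.5631 0.0502 0.1925] [-1.   4.4  7.9]
12.63 [0.5632 0.0453 0.1926] [-0.7  4.8  8.2]
12.97 [0.5634 0.0402 0.1926] [-1.1  3.9  8.5]
13.3 [0.5635 0.0352 0.1925] [-0.7  5.1  8.3]
13.63 [0.5636 0.0302 0.1925] [-1.3  6.1  8.9]
```

```bash

python3 -m crank '[[0,-0.004,0,0,0,0,1],[0,-0.008,0,0,0,0,1],[0,-0.0125,0,0,0,0,1],[0,-0.0125,0,0,0,0,1]]' >/dev/null && python3 chk.py && python3 -m crank '[[0,-0.004,0,0,0,0,1],[0,-0.008,0,0,0,0,1],[0,-0.0125,0,0,0,0,1],[0,-0.0125,0,0,0,0,1]]' >/dev/null && python3 chk.py && python3 -m crank '[[0,-0.004,0,0,0,0,1],[0,-0.008,0,0,0,0,1],[0,-0.0125,0,0,0,0,1],[0,-0.0125,0,0,0,0,1]]' >/dev/null && python3 chk.py && python3 -m crank '[[0,-0.004,0,0,0,0,1],[0,-0.008,0,0,0,0,1],[0,-0.0125,0,0,0,0,1],[0,-0.0125,0,0,0,0,1]]' >/dev/null && python3 chk.py && python3 -m crank '[[0,-0.004,0,0,0,0,1],[0,-0.008,0,0,0,0,1],[0,-0.0125,0,0,0,0,1],[0,-0.0125,0,0,0,0,1]]' >/dev/null && python3 chk.py && python3 -m crank '[[0,-0.004,0,0,0,0,1],[0,-0.008,0,0,0,0,1],[0,-0.0125,0,0,0,0,1],[0,-0.0125,0,0,0,0,1]]' >/dev/null && python3 chk.py && python3 -m crank '[[0,-0.004,0,0,0,0,1],[0,-0.008,0,0,0,0,1],[0,-0.0125,0,0,0,0,1],[0,-0.0125,0,0,0,0,1]]' >/dev/null && python3 chk.py && python3 -m crank '[[0,-0.004,0,0,0,0,1],[0,-0.008,0,0,0,0,1],[0,-0.0125,0,0,0,0,1],[0,-0.0125,0,0,0,0,1]]' >/dev/null && python3 chk.py
```

```text
13.97 [0.5638 0.0252 0.1925] [-0.7  4.8  9.2]
14.3 [0.5639 0.0203 0.1926] [-1.1  5.3  8.8]
14.63 [0.564  0.0153 0.1926] [-0.7  5.2  8.9]
14.97 [0.5642 0.0102 0.1926] [-0.3  6.   8.5]
15.3 [0.5643 0.0053 0.1925] [-0.8  5.6  8.6]
15.63 [ 0.5644 -0.      0.1924] [-1.5  3.7  8.8]
15.97 [ 0.5634 -0.0063  0.1905] [ 0.   1.1 -0.9]
```

The drop is felt at TCP y = -0.006. I push down in steps.

```bash

python3 -m crank '[[0,0,0.005,0,0,0,1],[0,0,0.0125,0,0,0,1],[0,0,0.0125,0,0,0,1]]' | grep -E "tcp|wrist"
python3 -m crank '[[0,0,0.005,0,0,0,1],[0,0,0.0125,0,0,0,1],[0,0,0.0125,0,0,0,1]]' | grep -E "tcp|wrist"
```

```text
tcp_pos: [0.563, -0.0062, 0.1846]
wrist_force: [0.7, 1.4, -0.3]
tcp_pos: [0.5632, -0.0061, 0.1799]
wrist_force: [0.2, 0.8, -1.0]
```

```bash

python3 -m crank '[[0,0,0.015,0,0,0,1],[0,0,0.03,0,0,0,1],[0,0,0.03,0,0,0,1]]' | grep -E "tcp|wrist"
python3 -m crank '[[0,0,0.015,0,0,0,1],[0,0,0.03,0,0,0,1],[0,0,0.03,0,0,0,1],[0,0,0.03,0,0,0,1]]' | grep -E "tcp|wrist"
python3 -m crank '[[0,0,0.005,0,0,0,1],[0,0,0.005,0,0,0,1],[0,0,0.005,0,0,0,1]]' | grep -E "tcp|wrist"
```

```text
tcp_pos: [0.5626, -0.0061, 0.167]
wrist_force: [-0.2, -0.2, -1.4]
tcp_pos: [0.563, -0.0062, 0.1559]
wrist_force: [-0.1, 1.1, -1.6]
tcp_pos: [0.5636, -0.0062, 0.1547]
wrist_force: [0.0, 1.5, -1.1]
```

```bash

python3 -m crank '[[0,0,0.004,0,0,0,1],[0,0,0.004,0,0,0,1],[0,0,0.004,0,0,0,1]]' | grep -E "tcp|wrist"
python3 -m crank '[[0,0,0.003,0,0,0,1],[0,0,0.003,0,0,0,1],[0,0,0.003,0,0,0,1]]' | grep -E "tcp|wrist"
```

```text
tcp_pos: [0.5637, -0.0062, 0.1531]
wrist_force: [0.8, 1.9, -1.3]
tcp_pos: [0.564, -0.0062, 0.1526]
wrist_force: [0.3, 1.5, 5.0]
```

```bash

python3 -m crank '[[0,0,-0.003,0,0,0,1],[0,0,-0.003,0,0,0,-1],[0,0,-0.003,0,0,0,-1],[0,0,-0.003,0,0,0,-1],[0,0,-0.003,0,0,0,-1],[0,0,-0.003,0,0,0,-1],[0,0,-0.003,0,0,0,-1],[0,0,-0.003,0,0,0,-1]]' 
python3 -m crank '[[0,0,-0.04,0,0,0,-1],[0,0,-0.1,0,0,0,-1],[0,0,-0.2,0,0,0,-1],[0,0,-0.23,0,0,0,-1],[0.1,-0.05,-0.23,0,0,0,-1],[0.2,-0.09,-0.23,0,0,0,-1],[0.2,-0.09,-0.23,0,0,0,-1],[0.2,-0.09,-0.23,0,0,0,-1],[0.2,-0.09,-0.23,0,0,0,-1]]'
python3 - <<'E'
from h import *
I=[]
for n in ("wrist","scene"):
    d=cam(n); np.savez(f"pics/{n}4.npz",**d); f=d["frame"]
    if n=="wrist": f=f[110:320,180:390]
    else: f=f[150:290,180:320]
    I.append(cv2.resize(f,(400,400),interpolation=cv2.INTER_NEAREST))
cv2.imwrite("pics/c5.png",cv2.cvtColor(np.hstack(I),cv2.COLOR_RGB2BGR))
E
```

```text
t: 18.47
tcp_pos: [0.5636, -0.0063, 0.1531]
eef_rot: [-0.0, -0.014, 1.0, -0.0]
wrist_force: [0.7, 0.9, 0.2]
gripper_width: 1.001
finger_force: 0.0
t: 19.22
tcp_pos: [0.4852, -0.0447, 0.2457]
eef_rot: [0.001, -0.013, 1.0, -0.0]
wrist_force: [0.3, 0.0, 0.8]
gripper_width: 0.997
finger_force: 0.0
```

View pics/c5.png

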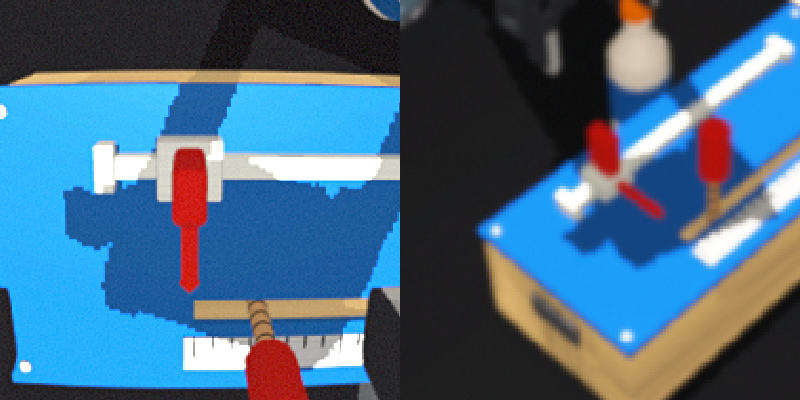

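Left: the rod is in the slot at crop (257,306), leaning slightly; the pointer tip is at (189,290) and the tab at about (190,180). I compute the slide distance and the tab offset next.

```bash
python3 - <<'E'
from h import *
d=dict(np.load("pics/wrist4.npz")); k=210/400
f=lambda u,v,z: onz(d,180+u*k,110+v*k,z,True)
a=.0285; Rb=np.array([[np.cos(a),np.sin(a)],[-np.sin(a),np.cos(a)]]); c=np.array([.5282,.0387])
B=lambda p: (Rb@(p[:2]-c)).round(4)
for n,u,v,z in (("rod lid",257.5,306,.1),("ptip",189,290,.111),("slot end",194,310,.1),("tab top far",190,226,.16),("tab top near",190,152,.16),("screw",4,110,.1)):
    p=f(u,v,z); print(n,p.round(4),B(p))
h=d["hsv"]; m=red(d); 
for v in (148,156): # not used rows: tab columns
    pass
for v in range(188,230,6):
    r=np.where(m[v,260:300])[0]+260; 
    if len(r): print(v,r.min(),r.max())
e=dict(np.load("pics/scene4.npz")); ks=140/400
g=lambda u,v,z: onz(e,180+u*ks,150+v*ks,z)
for n,u,v,z in (("rod lid",313,215,.1),("ptip",263,214,.111),("slot end",285,236,.1)):
    p=g(u,v,z); print("S",n,p.round(4),B(p))
s=env.state();print(s["tcp_pos"])
E
```

```text
rod lid [ 0.5616 -0.0065  0.1   ] [ 0.0321 -0.0462]
ptip [ 0.5478 -0.0426  0.111 ] [ 0.0173 -0.0819]
slot end [ 0.5646 -0.0395  0.1   ] [ 0.0342 -0.0792]
tab top far [ 0.4967 -0.0438  0.16  ] [-0.0338 -0.0815]
tab top near [ 0.4671 -0.0446  0.16  ] [-0.0634 -0.0816]
screw [ 0.462  -0.1344  0.1   ] [-0.0711 -0.1712]
188 273 285
194 271 287
200 271 287
206 271 287
212 271 287
218 270 287
224 271 287
S rod lid [ 0.5664 -0.0088  0.1   ] [ 0.0369 -0.0486]
S ptip [ 0.5454 -0.0418  0.111 ] [ 0.0149 -0.0809]
S slot end [ 0.5661 -0.0388  0.1   ] [ 0.0357 -0.0785]
[ 0.48574679 -0.0443318   0.24557885]
```

```bash

python3 -m crank '[[0,0,0.1,0,0,0,-1],[0,0,0.2,0,0,0,-1],[0,0,0.27,0,0,0,-1],[0,0,0.3,0,0,0,-1],[0,0,0.3,0,0,0,-1],[0,0,0.3,0,0,0,0.3],[0,0,0.3,0,0,0,1],[0,0,0.3,0,0,0,1],[0,0,0.3,0,0,0,1],[0,0,0.3,0,0,0,1],[0,0,0.3,0,0,0,1],[0,0,0.3,0,0,0,1],[0,0,0.3,0,0,0,1],[0,0,0.3,0,0,0,1]]'
python3 -m crank '[[0,0.02,0,0,0,0,1],[0,0.04,0,0,0,0,1],[0,0.06,0,0,0,0,1],[0,0.08,0,0,0,0,1],[0,0.0875,0,0,0,0,1],[0,0.0875,0,0,0,0,1],[0,0.0875,0,0,0,0,1]]'
python3 - <<'E'
from h import *
I=[]
for n in ("wrist","scene"):
    d=cam(n); np.savez(f"pics/{n}5.npz",**d); f=d["frame"]
    f=f[150:360,180:390] if n=="wrist" else f[170:240,220:290]
    I.append(cv2.resize(f,(400,400),interpolation=cv2.INTER_NEAREST))
cv2.imwrite("pics/c6.png",cv2.cvtColor(np.hstack(I),cv2.COLOR_RGB2BGR))
E
```

```text
t: 20.48
tcp_pos: [0.4851, -0.0446, 0.126]
eef_rot: [0.001, -0.014, 1.0, -0.0]
wrist_force: [-0.7, -0.5, 6.0]
gripper_width: 0.157
finger_force: 58.9
t: 21.07
tcp_pos: [0.4842, -0.0092, 0.126]
eef_rot: [0.001, -0.014, 1.0, -0.0]
wrist_force: [-0.8, 1.5, 5.9]
gripper_width: 0.156
finger_force: 58.9
```

View pics/c6.png

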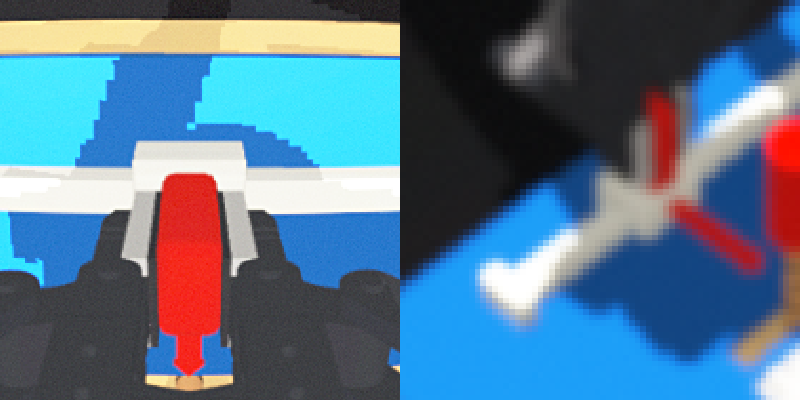

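The pointer tip (crop 189,372) now lines up with the rod (189,382). I release, rise and verify.

```bash

python3 -m crank '[[0,0,0,0,0,0,-1],[0,0,0,0,0,0,-1],[0,0,0,0,0,0,-1],[0,0,0,0,0,0,-1],[0,0,0,0,0,0,-1],[0,0,0,0,0,0,-1],[0,0,-0.03,0,0,0,-1],[0,0,-0.1,0,0,0,-1],[0,0,-0.2,0,0,0,-1],[0,0,-0.3,0,0,0,-1],[0,0,-0.3,0,0,0,-1],[0,0,-0.3,0,0,0,-1]]' | grep -E "tcp|wrist|width"
python3 - <<'E'
from h import *
d=cam("wrist"); np.savez("pics/wrist6.npz",**d)
f=cv2.resize(d["frame"][180:300,220:340],(600,600),interpolation=cv2.INTER_NEAREST)
cv2.imwrite("pics/c7.png",cv2.cvtColor(f,cv2.COLOR_RGB2BGR))
E
```

```text
tcp_pos: [0.4854, -0.0099, 0.248]
wrist_force: [-0.0, 0.3, -0.8]
gripper_width: 1.0
```

View pics/c7.png

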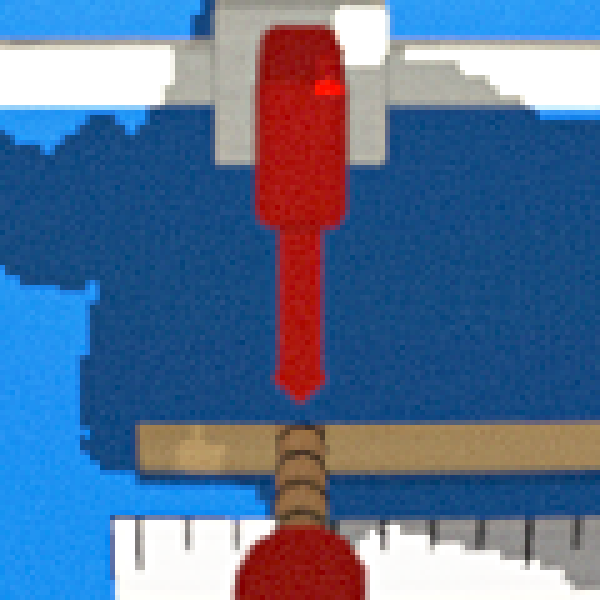

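The pointer tip (300,402) and the rod at the slot (301,430) are in line to under 1 mm, and the rod stands nearly upright.

```bash
python3 -c "
from bench import env
print(env.hand_in())"
```

```text
the job is handed in; nothing more can be done
None
```

The job is handed in, with no verdict returned: the red rod stands fully down in the trench (found near box y = -46 mm), and in the last wrist picture the pointer lines up with it to within about 1 mm.

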